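Turn the specimen jar's label to the reader and scan it

ROBOT

A 6-joint arm with a two-finger parallel gripper is mounted at the origin on the work surface. World frame = base frame: x ahead of the robot, y to its left, z up, the work surface at z = 0. Lengths are in mm, angles in degrees, forces in N, time in s.
With the tool pointing down it reaches from about 350 to 850 mm from the base axis. Payload 8.1 kg.
Tool frame: the origin (TCP) lies on the mounting face of the last link; the fingertips stand 173 mm ahead of it and the grasp point (between the pads) lies 155 mm ahead of it; z points along the fingers, y is the direction in which the jaws open and shut (so a half turn about z gives the same grasp; the last joint's range is limited). The gripper opens to 85 mm and grips with 20 to 120 N. Pads are 22 mm wide; open, the fingers measure 114 mm over their backs; the gripper's body (76 mm by 85 mm) begins 54 mm behind the grasp point. The pads swing forward as they close: fully open they stand 13 mm farther back than shut.
Start: joints at [-76.57, 7.471, 85.268, -0, 87.261, -4.893], TCP at [188.646, -569.578, 404.692] pointing down, gripper open.
Joint ranges: [-169.43, 169.43], [-51.17, 129.36], [1.28, 143.12], [-76.62, 256.62], [0, 156.53], [-152.29, 152.29]. Speed limits (degrees/s): [136.94, 136.94, 159.86, 180, 180, 180].

INTERFACE

Orientations are given as [roll, pitch, yaw] about the fixed x, y, z axes, in that order (R = Rz(yaw) Ry(pitch) Rx(roll)).
In Python, from bench import * gives the robot as it stands.
- The arm moves only by the shell command python3 -m jog 'ROWS' [FORCE]. ROWS is JSON, a list of rows, each an object of numbers: "tx", "ty", "tz": the shift along the tool's x, y, z as a fraction of full scale; "ax", "ay", "az": the turn, a rotation vector about the tool's x, y, z as a fraction of full scale; "hand": the opening, from 0 (shut) to 1 (fully open). A call has 1 to 5 rows; each row is the pose to reach, as a shift and turn from the pose commanded when the call began, along the tool's axes at that moment; what a row does not reach only later rows make up. Full scale, the value 1, is 150 mm for a shift and 45 degrees for a turn. A row lasts 1/12 s, in which the tool goes at most 41.7 mm and 7.16 degrees, less where a joint would pass 70% of its speed; a pose out of reach is approached as far as the arm can. A call with a number of a shift or a turn outside -1 to 1 is refused whole. A call with a gripper value outside its range is refused whole. The fingers move at their own pace and stop on an object; FORCE is the grip in N (left out, the last holds). Time passes only in rows, so rows that repeat a pose let the fingers close. It gives the time, the measured TCP pose, the force and the opening at its end, in the units of the state.
- sense(): the state, without advancing time (a new reading comes with each control period).
- snapshot(name): name is "scene" or "top" or "wrist"; returns a dict with "pixels" (420x560x3 uint8, red, green, blue), "z_map" (420x560 float32, mm along the optical axis (not along the pixel's ray), 0 where there is no reading), "intrinsics" (3x3 intrinsics, pixels), "D" ([k1, k2, p1, p2, k3] as OpenCV has them; the pictures are not rectified), "R" (3x3) and "t" (3): a world point X has camera coordinates R X + t. Camera axes: x right, y down, z forward; pixel columns grow to the right and rows downward; lengths in mm; the calibration is good to about 2 mm. A picture is of the moment at which its call begins.
- hand_in(): hands the job in, once; it reports no verdict.
The state is a dict: "time": time; "joint_pos": joint angles; "qd": joint speeds; "joint_efforts": joint torques, N m; "tool_pos": TCP position; "tcp_rot": TCP orientation; "ft_force": force on the tool from outside, world axes, zero at the start; "wrist_torque": the same for the moment, N m; "finger_gap": finger opening in mm.
Only numpy, scipy, OpenCV 4.12 (cv2) and the standard library are available. Lean on these libraries where they do the work, as an engineer would, in place of code of your own. Each camera call takes 0.05 s, during which the arm holds its last target.

TASK

The red-lidded specimen jar sits in the turntable of the label reader with its label turned away from the reading window. Put a closed fingertip on the lid near its edge and gently roll the jar round, without pressing hard, tipping it or lifting it from its cup, until the middle of its label squarely faces the window; then take the finger off, press the blue scan button fully in and let it go. Do not press the button before the label faces the window, and leave the tube rack, marker pen and micro-tube rack where they are.

Things in the scene. Friction and masses are not known exactly. Their poses are not given: they have to be found in the camera images.
- reader: label reader, fixed on the bench: a grey deck 190 x 170 x 40 mm (x, y, z) with a white reading head (36 x 75 mm, 85 mm tall, its centre 112 mm out) at its +x end. Origin: on the bench under the turntable's axis; the reader's own +x axis points from the turntable's axis to the reading window.
- cup_floor (a point): centre of the floor of the turntable: a dark steel cup sunk flush in the deck, floor 25 mm above the bench, bore 104 mm, on the vertical axis through the reader's origin. It turns either way without end against a steady friction drag of about 0.09 N m and stays where it is left
- window (a point): centre of the black reading window with a red line, on the head's face towards the jar, 92 mm out along the reader's +x axis and 62 mm above the bench; a green bar on the head's top marks it from above
- jar: specimen jar standing loose in the cup, about 0.5 kg, white body 100 mm diameter, 66 mm tall to its shoulder, with a flat rigid red screw lid 108 mm diameter and 22 mm thick: too wide to grasp. Origin: centre of its underside, on the jar's axis, 25 mm above the bench; z up; +x points out through the middle of its label. It turns together with the cup, with 2 mm play round its foot.
- lid_mid (a point): point on the jar's axis half-way up the range in which the lid's top can lie, 91 mm above the jar's underside. How far the lid is screwed on differs and is not measured: its top lies 84 to 98 mm above the underside, to be found by feel. A fingertip pressed down with 6 to 10 N, 40 mm from the axis, and led round on a circle turns the jar by friction; under about 4 N it slips, over 20 N is too hard.
- label (a point): middle of the white paper label with black bars, on the jar's side 50 mm from its axis and 40 mm above its underside; a white paper strip 14 mm wide runs from the label's middle up over the lid's edge and 24 mm inwards on the red lid's top, so the label's direction can be seen from above
- scan_top (a point): centre of the top of the round blue scan button (32 mm diameter), which stands on a fixed grey pod 80 x 80 x 36 mm; the button's top is 58 mm above the bench when up; it is pressed straight down
- scan (a joint): travel of the scan button in m: 0 up, 0.006 fully in; sprung, about 5 N when fully in
- tube_rack: bystander: loose green rack of red-capped sample tubes, 150 x 70 mm and 97 mm tall, origin at the centre of its underside
- marker: bystander: marker pen lying on the bench, 120 mm long, 14 mm thick, along its x axis
- micro_rack: bystander: green micro-tube rack 75 x 120 mm, 36 mm tall, origin at the centre of its underside
Mind the look-alikes: they are no part of the job. Of the things shaped like the part that bears scan_top, the grey one is meant.

How it is judged:
By the outcome, as a careful person would: the job done as asked, in the order asked, and still so for the second after the job is handed in, with the robot touching nothing.
It also fails if it takes over 72 s, if anything falls off the work surface, if the arm or the gripper's body presses on something with over 40 N, if the wrist force passes 120 N, or if a joint passes its speed limit or range.

## Working session

There is one attempt and no reset: what is moved stays moved. The work goes in short steps, Python scripts to look and compute and a shell command to move; the robot and the scene stay as the last step left them, time stands still between calls to the robot, and variables do not carry over. Pictures are saved under pics/ and viewed, and the job is handed in when it is done.

```bash
ls; mkdir -p pics; python3 - <<'E'
from bench import *
import cv2,numpy as np
for n in ["scene","top"]:
    s=snapshot(n); np.savez(f"{n}0.npz",**s); cv2.imwrite(f"pics/{n}0.png",s["pixels"][:,:,::-1])
    print(n,s["intrinsics"].tolist(),s["D"],s["R"].tolist(),s["t"])
print(sense())
E
```

```text
pics
scene [[490.6053888274632, 0.0, 267.3447166176139], [0.0, 490.6053888274632, 212.67909329986088], [0.0, 0.0, 1.0]] [-0.02973446  0.          0.          0.          0.        ] [[0.8131864186477148, 0.5818439420189556, 0.01361894499386334], [0.4543914976163675, -0.6200890637103195, -0.6395450882938701], [-0.36367047642179945, 0.5262577127251452, -0.7686329451542135]] [-479.08875383 -131.60479739 1367.44119793]
top [[398.53331515446274, 0.0, 278.61899348670045], [0.0, 398.53331515446274, 206.32957077799537], [0.0, 0.0, 1.0]] [-0.06713481  0.          0.          0.          0.        ] [[-0.15273390960928518, -0.988252562171178, -0.0054061277791877015], [-0.9662274376252281, 0.15047430980878493, -0.20919374003003896], [0.2075497329211687, -0.026727428789017155, -0.9778592705060783]] [166.83420268 542.46552054 761.24360778]
{'time': 0.1, 'joint_pos': array([-7.65703394e+01,  7.51102131e+00,  8.53236535e+01, -6.42733599e-04,
        8.72621879e+01, -4.89491472e+00]), 'qd': array([ 0.0434339 , -0.09553019, -0.20105781, -0.05276063,  0.0813668 ,
       -0.01207071]), 'joint_efforts': array([ 1.55023670e-03, -5.70950961e+01, -5.01941729e+01, -1.69631521e-04,
        8.12267623e-03,  2.64243761e-05]), 'tool_pos': array([ 188.59147665, -569.36881   ,  403.74070215]), 'tcp_rot': array([-1.79903436e+02, -7.62553937e-03,  1.83246001e+01]), 'ft_force': array([-0.09096447,  0.23634999, -0.10109794]), 'wrist_torque': array([-0.0228091 , -0.00306397,  0.01730009]), 'finger_gap': 85.43685952041339}
```

View pics/scene0.png

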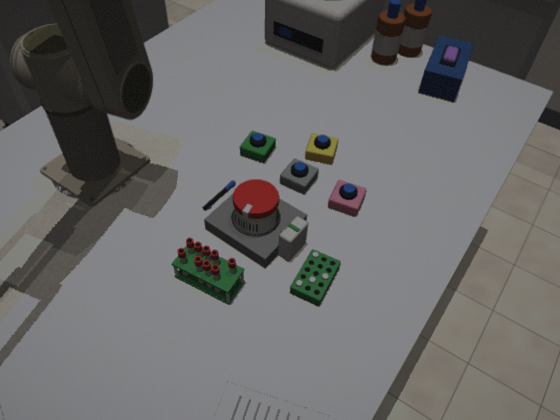

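View pics/top0.png

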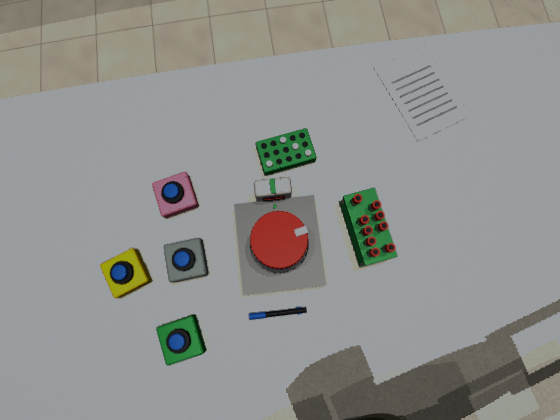

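The scene picture shows the grey pod at about (299,173). In the top picture the lid is at (279,240), its strip at (301,231), the head with its green bar at (272,187), and the grey pod's button at (184,260). Next I'll work out world positions.

```bash
cat > h.py <<'E'
import cv2,numpy as np
def world(s):
    K=np.array(s["intrinsics"]);D=np.array(s["D"]);R=np.array(s["R"]);t=np.array(s["t"])
    h,w=s["z_map"].shape
    u,v=np.meshgrid(np.arange(w),np.arange(h))
    p=cv2.undistortPoints(np.stack([u,v],-1).reshape(-1,1,2).astype(float),K,D).reshape(h,w,2)
    z=s["z_map"].astype(float)
    C=np.dstack([p[...,0]*z,p[...,1]*z,z])
    return (C-t)@R
def hsv(s): return cv2.cvtColor(s["pixels"],cv2.COLOR_RGB2HSV)
def circ(P):
    A=np.c_[2*P,np.ones(len(P))];x=np.linalg.lstsq(A,(P**2).sum(1),rcond=None)[0]
    return x[:2],np.sqrt(x[2]+x[:2]@x[:2])
def box(m): 
    return
E
cat > m.py <<'E'
from h import *
for n in ["top","scene"]:
    s=dict(np.load(n+"0.npz"));W=world(s);H=hsv(s);z=s["z_map"]>0
    print(n,"bench z",np.median(W[...,2][z&(abs(W[...,2])<15)]))
    red=((H[...,0]<8)|(H[...,0]>172))&(H[...,1]>150)&(H[...,2]>90)&z
    nl,L,st,_=cv2.connectedComponentsWithStats(red.astype(np.uint8))
    k=1+np.argmax(st[1:,4]);m=L==k
    c0=np.median(W[m],0);print("lid med",c0,m.sum())
    zt=c0[2]
    near=z&(np.hypot(W[...,0]-c0[0],W[...,1]-c0[1])<62)&(abs(W[...,2]-zt)<6)
    P=W[near][:,:2];hull=cv2.convexHull(P.astype(np.float32)).reshape(-1,2).astype(float)
    c,r=circ(hull);print("lid c",c,"r",r,"z",np.median(W[near][:,2]))
    strip=near&(H[...,1]<90)&(H[...,2]>140)&(np.hypot(W[...,0]-c[0],W[...,1]-c[1])<56)
    sp=W[strip];d=sp[:,:2].mean(0)-c;print("strip",strip.sum(),d,np.degrees(np.arctan2(d[1],d[0])),np.hypot(*d))
    gr=(H[...,0]>40)&(H[...,0]<85)&(H[...,1]>90)&z&(abs(W[...,2]-85)<8)&(np.hypot(W[...,0]-c[0],W[...,1]-c[1])<150)
    nl,L,st,_=cv2.connectedComponentsWithStats(gr.astype(np.uint8))
    for k in range(1,nl):
        if st[k,4]>8: print("green",st[k,4],W[L==k].mean(0))
    deck=z&(abs(W[...,2]-40)<6)&(np.hypot(W[...,0]-c[0],W[...,1]-c[1])<150)&(H[...,1]<60)
    nl,L,st,_=cv2.connectedComponentsWithStats(deck.astype(np.uint8))
    k=1+np.argmax(st[1:,4]);print("deck",cv2.minAreaRect(W[L==k][:,:2].astype(np.float32)))
    head=z&(abs(W[...,2]-85)<6)&(np.hypot(W[...,0]-c[0],W[...,1]-c[1])<150)&(np.hypot(W[...,0]-c[0],W[...,1]-c[1])>75)&((H[...,1]<60)|gr)
    nl,L,st,_=cv2.connectedComponentsWithStats(head.astype(np.uint8))
    k=1+np.argmax(st[1:,4]);print("head",cv2.minAreaRect(W[L==k][:,:2].astype(np.float32)),st[k,4])
    blue=(H[...,0]>95)&(H[...,0]<130)&(H[...,1]>120)&(H[...,2]>80)&z
    nl,L,st,_=cv2.connectedComponentsWithStats(blue.astype(np.uint8))
    for k in range(1,nl):
        if st[k,4]>40:
            q=W[L==k];q=q[q[:,2]>q[:,2].max()-6];print("blue",st[k,:5],np.median(q,0),cv2.minEnclosingCircle(q[:,:2].astype(np.float32)))
E
python3 m.py
```

```text
top bench z -0.8463118071347945
lid med [485.16572191  94.58279374 117.96920247] 2467
lid c [487.4085516   92.85456669] r 54.48163996849827 z 117.96804245765485
strip 87 [  8.92335237 -43.22702846] -78.33627129793852 44.13844363996516
green 64 [599.93572941  88.59133924  85.8664798 ]
deck ((489.22735595703125, 92.89347076416016), (170.58767700195312, 194.1787109375), 87.89169311523438)
head ((599.1173095703125, 88.89750671386719), (74.4699478149414, 36.085628509521484), 88.24939727783203) 600
blue [164 184  14  14 164] [630.23390269 299.43825788  57.03757892] ((629.9681396484375, 299.70654296875), 15.88830280303955)
blue [174 251  16  16 189] [485.52566397 290.84433999  57.28615502] ((485.6210632324219, 290.6868896484375), 14.863912582397461)
blue [112 265  15  15 175] [477.67859478 421.26064469  57.64261231] ((478.3533020019531, 421.06878662109375), 15.251160621643066)
blue [249 312  17   8 100] [351.26630832 159.92315459  12.44113565] ((350.95880126953125, 159.69960021972656), 16.73638916015625)
blue [169 334  16  16 200] [327.12480209 319.20020885  57.4119185 ] ((327.2523193359375
[... 745 characters left out ...]
84961)
blue [253 133  10   7  56] [328.55809866 314.04924315  57.71287288] ((329.26043701171875, 314.67950439453125), 14.049261093139648)
blue [318 135  10   7  52] [480.40758225 415.67564159  57.37445975] ((480.6213684082031, 414.7854919433594), 13.995162010192871)
blue [295 162  11   8  69] [487.67821109 288.27654387  56.92966149] ((486.72772216796875, 289.1736755371094), 15.381307601928711)
blue [344 184  11   8  73] [632.08633484 295.52616496  56.93082518] ((633.2236328125, 294.6290283203125), 14.2613525390625)m.py:14: RuntimeWarning: Mean of empty slice.
  sp=W[strip];d=sp[:,:2].mean(0)-c;print("strip",strip.sum(),d,np.degrees(np.arctan2(d[1],d[0])),np.hypot(*d))
  ret = um.true_divide(
```

Lid centre is about (488.5, 91.2) with its top at z≈118. Reader yaw is about -2° and the strip is at about -78°, so the jar needs roughly +76° of turn. I'll close the hand and travel above the jar.

```bash
python3 -m jog '[{"hand":0},{"hand":0,"tx":0.2,"ty":-0.2},{"hand":0,"tx":0.4,"ty":-0.4},{"hand":0,"tx":0.6,"ty":-0.6},{"hand":0,"tx":0.8,"ty":-0.8}]'
python3 -m jog '[{"hand":0,"tx":0.18,"ty":-0.18},{"hand":0,"tx":0.36,"ty":-0.36},{"hand":0,"tx":0.54,"ty":-0.54},{"hand":0,"tx":0.72,"ty":-0.72},{"hand":0,"tx":0.9,"ty":-0.9}]'
python3 -m jog '[{"hand":0,"tx":0.18,"ty":-0.18},{"hand":0,"tx":0.36,"ty":-0.36},{"hand":0,"tx":0.54,"ty":-0.54},{"hand":0,"tx":0.72,"ty":-0.72},{"hand":0,"tx":0.9,"ty":-0.9}]'
python3 -m jog '[{"hand":0,"tx":0.18,"ty":-0.18},{"hand":0,"tx":0.36,"ty":-0.36},{"hand":0,"tx":0.5,"ty":-0.5},{"hand":0,"tx":0.6,"ty":-0.6},{"hand":0,"tx":0.65,"ty":-0.65}]'
python3 -c "
from bench import *
print(sense())"
```

```text
{'time': 0.1, 'joint_pos': array([-7.65703394e+01,  7.51102131e+00,  8.53236535e+01, -6.42733599e-04,
        8.72621879e+01, -4.89491472e+00]), 'qd': array([ 0.0434339 , -0.09553019, -0.20105781, -0.05276063,  0.0813668 ,
       -0.01207071]), 'joint_efforts': array([ 1.55023670e-03, -5.70950961e+01, -5.01941729e+01, -1.69631521e-04,
        8.12267623e-03,  2.64243761e-05]), 'tool_pos': array([ 188.59147665, -569.36881   ,  403.74070215]), 'tcp_rot': array([-1.79903436e+02, -7.62553937e-03,  1.83246001e+01]), 'ft_force': array([-0.09096447,  0.23634999, -0.10109794]), 'wrist_torque': array([-0.0228091 , -0.00306397,  0.01730009]), 'finger_gap': 85.43685952041339}invalid input at $[0]: expected keys tx, ty, tz, ax, ay, az, hand
invalid input at $[0]: expected keys tx, ty, tz, ax, ay, az, hand
invalid input at $[0]: expected keys tx, ty, tz, ax, ay, az, hand
invalid input at $[0]: expected keys tx, ty, tz, ax, ay, az, hand
```

```bash
python3 -m jog '[{"tx":0,"ty":0,"tz":0,"ax":0,"ay":0,"az":0,"hand":0},{"tx":0.2,"ty":-0.2,"tz":0,"ax":0,"ay":0,"az":0,"hand":0},{"tx":0.4,"ty":-0.4,"tz":0,"ax":0,"ay":0,"az":0,"hand":0},{"tx":0.6,"ty":-0.6,"tz":0,"ax":0,"ay":0,"az":0,"hand":0},{"tx":0.8,"ty":-0.8,"tz":0,"ax":0,"ay":0,"az":0,"hand":0}]'

```

```text
time: 0.52
tool_pos: [263.7, -419.1, 404.1]
tcp_rot: [-179.9, -0.0, 18.3]
ft_force: [1.6, 0.1, 0.8]
finger_gap: 25.0
```

```bash
python3 -m jog '[{"tx":0.18,"ty":-0.18,"tz":0,"ax":0,"ay":0,"az":0,"hand":0},{"tx":0.36,"ty":-0.36,"tz":0,"ax":0,"ay":0,"az":0,"hand":0},{"tx":0.54,"ty":-0.54,"tz":0,"ax":0,"ay":0,"az":0,"hand":0},{"tx":0.72,"ty":-0.72,"tz":0,"ax":0,"ay":0,"az":0,"hand":0},{"tx":0.9,"ty":-0.9,"tz":0,"ax":0,"ay":0,"az":0,"hand":0}]'

```

```text
time: 0.93
tool_pos: [349.4, -248.3, 404.7]
tcp_rot: [180.0, -0.0, 18.3]
ft_force: [2.0, -0.6, -0.7]
finger_gap: 0.3
```

```bash
python3 -m jog '[{"tx":0.18,"ty":-0.18,"tz":0,"ax":0,"ay":0,"az":0,"hand":0},{"tx":0.36,"ty":-0.36,"tz":0,"ax":0,"ay":0,"az":0,"hand":0},{"tx":0.54,"ty":-0.54,"tz":0,"ax":0,"ay":0,"az":0,"hand":0},{"tx":0.72,"ty":-0.72,"tz":0,"ax":0,"ay":0,"az":0,"hand":0},{"tx":0.9,"ty":-0.9,"tz":0,"ax":0,"ay":0,"az":0,"hand":0}]'

```

```text
time: 1.35
tool_pos: [435.2, -77.5, 404.8]
tcp_rot: [180.0, -0.0, 18.3]
ft_force: [0.6, -0.4, 0.2]
finger_gap: -0.1
```

```bash
python3 -m jog '[{"tx":0.18,"ty":-0.18,"tz":0,"ax":0,"ay":0,"az":0,"hand":0},{"tx":0.36,"ty":-0.36,"tz":0,"ax":0,"ay":0,"az":0,"hand":0},{"tx":0.5,"ty":-0.5,"tz":0,"ax":0,"ay":0,"az":0,"hand":0},{"tx":0.6,"ty":-0.6,"tz":0,"ax":0,"ay":0,"az":0,"hand":0},{"tx":0.6,"ty":-0.6,"tz":0,"ax":0,"ay":0,"az":0,"hand":0}]'

```

```text
time: 1.77
tool_pos: [492.9, 37.5, 404.3]
tcp_rot: [-179.9, -0.0, 18.5]
ft_force: [-0.1, -0.1, 0.2]
finger_gap: -0.2
```

```bash
python3 -m jog '[{"tx":0.2,"ty":-0.2,"tz":0.05,"ax":0,"ay":0,"az":0,"hand":0},{"tx":0.35,"ty":-0.35,"tz":0.25,"ax":0,"ay":0,"az":0,"hand":0},{"tx":0.35,"ty":-0.35,"tz":0.45,"ax":0,"ay":0,"az":0,"hand":0},{"tx":0.35,"ty":-0.35,"tz":0.6,"ax":0,"ay":0,"az":0,"hand":0},{"tx":0.35,"ty":-0.35,"tz":0.68,"ax":0,"ay":0,"az":0,"hand":0}]'

```

```text
time: 2.18
tool_pos: [524.0, 100.6, 298.7]
tcp_rot: [-179.9, 0.3, 18.4]
ft_force: [-0.1, -0.0, -0.7]
finger_gap: 0.1
```

```bash
python3 -m jog '[{"tx":0,"ty":0,"tz":0,"ax":0,"ay":0,"az":0,"hand":0},{"tx":0,"ty":0,"tz":0,"ax":0,"ay":0,"az":0,"hand":0},{"tx":0,"ty":0,"tz":0,"ax":0,"ay":0,"az":0,"hand":0},{"tx":0,"ty":0,"tz":0.01,"ax":0,"ay":0,"az":0,"hand":0},{"tx":0,"ty":0,"tz":0.01,"ax":0,"ay":0,"az":0,"hand":0}]'; python3 -c "
from bench import *
import cv2,numpy as np
s=snapshot('wrist');np.savez('w1.npz',**s);cv2.imwrite('pics/w1.png',s['pixels'][:,:,::-1])
s=sense();print(s['tool_pos'],s['tcp_rot'],s['ft_force'],s['wrist_torque'])"
```

```text
time: 2.6
tool_pos: [526.0, 100.3, 302.9]
tcp_rot: [180.0, -0.2, 18.3]
ft_force: [-0.0, 0.2, 0.5]
finger_gap: 0.1
[525.8517586  100.38160585 302.64891666] [ 1.79970653e+02 -1.33041374e-01  1.82976331e+01] [-0.59318988  0.58438232 -0.09660884] [ 0.0232653  -0.04423371 -0.0330889 ]
```

View wrist.

View pics/w1.png

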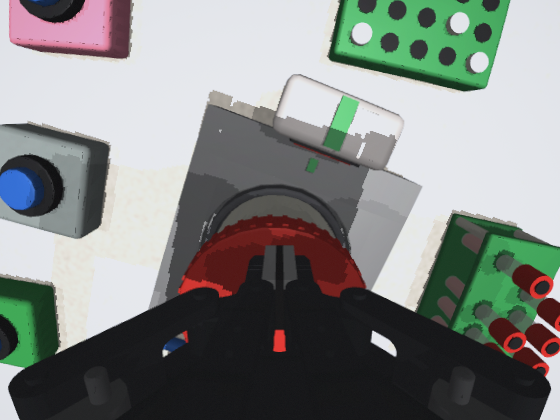

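The wrist view shows the fingers over the lid at about (280,250) and the green bar at (341,122). I'll now feel down for the lid.

```bash
python3 -m jog '[{"tx":0.01,"ty":0,"tz":0.01,"ax":0,"ay":0,"az":0,"hand":0},{"tx":0.01,"ty":-0.01,"tz":0.02,"ax":0,"ay":0,"az":0,"hand":0},{"tx":0.01,"ty":-0.02,"tz":0.03,"ax":0,"ay":0,"az":0,"hand":0},{"tx":0.01,"ty":-0.02,"tz":0.03,"ax":0,"ay":0,"az":0,"hand":0},{"tx":0.01,"ty":-0.02,"tz":0.03,"ax":0,"ay":0,"az":0,"hand":0}]'

```

```text
time: 3.07
tool_pos: [525.7, 104.1, 296.4]
tcp_rot: [-180.0, 0.0, 18.3]
ft_force: [-1.6, 0.3, -0.2]
finger_gap: -0.0
```

```bash
python3 -m jog '[{"tx":0,"ty":0,"tz":0.005,"ax":0,"ay":0,"az":0,"hand":0},{"tx":0,"ty":0,"tz":0.01,"ax":0,"ay":0,"az":0,"hand":0},{"tx":0,"ty":0,"tz":0.01,"ax":0,"ay":0,"az":0,"hand":0},{"tx":0,"ty":0,"tz":0.01,"ax":0,"ay":0,"az":0,"hand":0},{"tx":0,"ty":0,"tz":0.01,"ax":0,"ay":0,"az":0,"hand":0}]'

```

```text
time: 3.48
tool_pos: [525.9, 103.9, 295.2]
tcp_rot: [180.0, -0.0, 18.3]
ft_force: [0.1, 0.4, -0.7]
finger_gap: 0.6
```

```bash
python3 -m jog '[{"tx":0,"ty":0,"tz":0.005,"ax":0,"ay":0,"az":0,"hand":0},{"tx":0,"ty":0,"tz":0.01,"ax":0,"ay":0,"az":0,"hand":0},{"tx":0,"ty":0,"tz":0.01,"ax":0,"ay":0,"az":0,"hand":0},{"tx":0,"ty":0,"tz":0.01,"ax":0,"ay":0,"az":0,"hand":0},{"tx":0,"ty":0,"tz":0.01,"ax":0,"ay":0,"az":0,"hand":0}]'

```

```text
time: 3.9
tool_pos: [525.9, 103.9, 293.7]
tcp_rot: [180.0, 0.0, 18.3]
ft_force: [0.3, -0.1, -0.2]
finger_gap: 0.0
```

```bash
python3 -m jog '[{"tx":0,"ty":0,"tz":0.003,"ax":0,"ay":0,"az":0,"hand":0},{"tx":0,"ty":0,"tz":0.006,"ax":0,"ay":0,"az":0,"hand":0},{"tx":0,"ty":0,"tz":0.006,"ax":0,"ay":0,"az":0,"hand":0}]'

```

```text
time: 4.15
tool_pos: [525.8, 103.9, 292.7]
tcp_rot: [180.0, 0.0, 18.3]
ft_force: [0.3, 1.1, 0.4]
finger_gap: 0.3
```

```bash
python3 -m jog '[{"tx":0,"ty":0,"tz":0.003,"ax":0,"ay":0,"az":0,"hand":0},{"tx":0,"ty":0,"tz":0.006,"ax":0,"ay":0,"az":0,"hand":0},{"tx":0,"ty":0,"tz":0.006,"ax":0,"ay":0,"az":0,"hand":0}]'

```

```text
time: 4.4
tool_pos: [526.0, 103.9, 292.3]
tcp_rot: [180.0, -0.0, 18.3]
ft_force: [-1.6, -1.0, 3.9]
finger_gap: -0.2
```

```bash
python3 -m jog '[{"tx":0,"ty":0,"tz":0.003,"ax":0,"ay":0,"az":0,"hand":0},{"tx":0,"ty":0,"tz":0.003,"ax":0,"ay":0,"az":0,"hand":0},{"tx":0,"ty":0,"tz":0.003,"ax":0,"ay":0,"az":0,"hand":0}]'

```

```text
time: 4.65
tool_pos: [526.0, 104.0, 292.2]
tcp_rot: [180.0, -0.0, 18.3]
ft_force: [-4.3, 0.1, 6.6]
finger_gap: 0.0
```

Contact is at TCP z≈292.3, so the lid top is at about 119. I'll press a little more to reach about 8 N.

```bash
python3 -m jog '[{"tx":0,"ty":0,"tz":0.002,"ax":0,"ay":0,"az":0,"hand":0},{"tx":0,"ty":0,"tz":0.002,"ax":0,"ay":0,"az":0,"hand":0},{"tx":0,"ty":0,"tz":0.002,"ax":0,"ay":0,"az":0,"hand":0}]'

```

```text
time: 4.9
tool_pos: [526.1, 104.0, 292.2]
tcp_rot: [180.0, -0.1, 18.3]
ft_force: [-3.2, -0.1, 8.1]
finger_gap: 0.4
```

```bash
python3 -m jog '[{"tx":0,"ty":-0.007,"tz":0,"ax":0,"ay":0,"az":-0.033,"hand":0},{"tx":-0.0004,"ty":-0.014,"tz":0,"ax":0,"ay":0,"az":-0.067,"hand":0},{"tx":-0.0008,"ty":-0.021,"tz":0,"ax":0,"ay":0,"az":-0.1,"hand":0},{"tx":-0.0015,"ty":-0.028,"tz":0,"ax":0,"ay":0,"az":-0.133,"hand":0},{"tx":-0.0023,"ty":-0.035,"tz":0,"ax":0,"ay":0,"az":-0.167,"hand":0}]'; python3 -c "
from bench import *
import cv2,numpy as np
s=snapshot('top');np.savez('top1.npz',**s);cv2.imwrite('pics/top1.png',s['pixels'][:,:,::-1])"

```

```text
time: 5.32
tool_pos: [524.4, 108.5, 292.3]
tcp_rot: [179.9, -0.1, 25.9]
ft_force: [-0.4, -2.4, 7.4]
finger_gap: -0.1
```

View pics/top1.png

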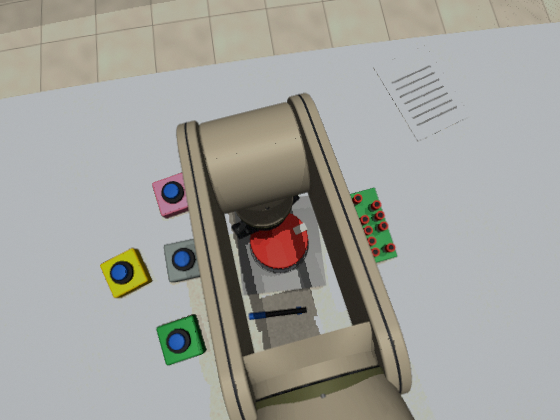

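```bash
python3 -m jog '[{"tx":0,"ty":-0.007,"tz":0,"ax":0,"ay":0,"az":-0.033,"hand":0},{"tx":-0.0004,"ty":-0.014,"tz":0,"ax":0,"ay":0,"az":-0.067,"hand":0},{"tx":-0.0008,"ty":-0.021,"tz":0,"ax":0,"ay":0,"az":-0.1,"hand":0},{"tx":-0.0015,"ty":-0.028,"tz":0,"ax":0,"ay":0,"az":-0.133,"hand":0},{"tx":-0.0023,"ty":-0.035,"tz":0,"ax":0,"ay":0,"az":-0.167,"hand":0}]'
```

```text
time: 5.78
tool_pos: [521.8, 113.1, 292.3]
tcp_rot: [179.9, -0.1, 33.4]
ft_force: [-0.1, -2.4, 6.9]
finger_gap: 0.2
```

The strip has moved to (302,228), so the lid is following the finger. I'll continue.

```bash
python3 -m jog '[{"tx":0,"ty":-0.007,"tz":0.001,"ax":0,"ay":0,"az":-0.033,"hand":0},{"tx":-0.0004,"ty":-0.014,"tz":0.001,"ax":0,"ay":0,"az":-0.067,"hand":0},{"tx":-0.0008,"ty":-0.021,"tz":0.001,"ax":0,"ay":0,"az":-0.1,"hand":0},{"tx":-0.0015,"ty":-0.028,"tz":0.001,"ax":0,"ay":0,"az":-0.133,"hand":0},{"tx":-0.0023,"ty":-0.035,"tz":0.001,"ax":0,"ay":0,"az":-0.167,"hand":0}]'
```

```text
time: 6.2
tool_pos: [518.8, 117.3, 292.3]
tcp_rot: [179.9, -0.1, 40.9]
ft_force: [1.0, -2.4, 7.0]
finger_gap: 0.0
```

```bash
python3 -m jog '[{"tx":0,"ty":-0.007,"tz":0,"ax":0,"ay":0,"az":-0.033,"hand":0},{"tx":-0.0004,"ty":-0.014,"tz":0,"ax":0,"ay":0,"az":-0.067,"hand":0},{"tx":-0.0008,"ty":-0.021,"tz":0,"ax":0,"ay":0,"az":-0.1,"hand":0},{"tx":-0.0015,"ty":-0.028,"tz":0,"ax":0,"ay":0,"az":-0.133,"hand":0},{"tx":-0.0023,"ty":-0.035,"tz":0,"ax":0,"ay":0,"az":-0.167,"hand":0}]'; python3 -c "
from bench import *
import cv2,numpy as np
s=snapshot('top');np.savez('top2.npz',**s);cv2.imwrite('pics/top2.png',cv2.resize(s['pixels'][180:300,200:360,::-1],None,fx=4,fy=4))"
```

```text
time: 6.62
tool_pos: [515.1, 121.0, 292.3]
tcp_rot: [179.9, -0.1, 48.4]
ft_force: [-0.1, -2.6, 6.4]
finger_gap: 0.3
```

View pics/top2.png

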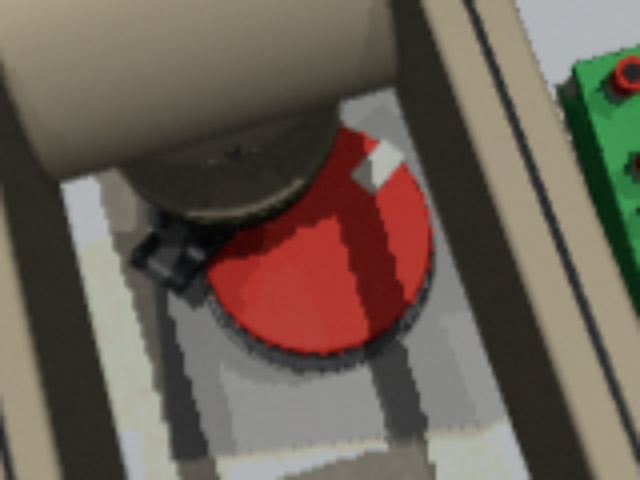

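The strip is now at (295,221) in full-picture pixels, so the jar has followed about 30°. I'll go on with slightly more press.

```bash
python3 -m jog '[{"tx":0,"ty":-0.007,"tz":0.001,"ax":0,"ay":0,"az":-0.033,"hand":0},{"tx":-0.0004,"ty":-0.014,"tz":0.002,"ax":0,"ay":0,"az":-0.067,"hand":0},{"tx":-0.0008,"ty":-0.021,"tz":0.002,"ax":0,"ay":0,"az":-0.1,"hand":0},{"tx":-0.0015,"ty":-0.028,"tz":0.002,"ax":0,"ay":0,"az":-0.133,"hand":0},{"tx":-0.0023,"ty":-0.035,"tz":0.002,"ax":0,"ay":0,"az":-0.167,"hand":0}]'
```

```text
time: 7.08
tool_pos: [511.1, 124.3, 292.2]
tcp_rot: [179.8, -0.1, 56.0]
ft_force: [0.2, -2.6, 7.8]
finger_gap: -0.2
```

```bash
python3 -m jog '[{"tx":0,"ty":-0.007,"tz":0.001,"ax":0,"ay":0,"az":-0.033,"hand":0},{"tx":-0.0004,"ty":-0.014,"tz":0.001,"ax":0,"ay":0,"az":-0.067,"hand":0},{"tx":-0.0008,"ty":-0.021,"tz":0.001,"ax":0,"ay":0,"az":-0.1,"hand":0},{"tx":-0.0015,"ty":-0.028,"tz":0.001,"ax":0,"ay":0,"az":-0.133,"hand":0},{"tx":-0.0023,"ty":-0.035,"tz":0.001,"ax":0,"ay":0,"az":-0.167,"hand":0}]'
```

```text
time: 7.5
tool_pos: [506.7, 127.0, 292.2]
tcp_rot: [179.8, -0.1, 63.5]
ft_force: [0.6, -2.0, 8.2]
finger_gap: 0.0
```

```bash
python3 -m jog '[{"tx":0,"ty":-0.007,"tz":0,"ax":0,"ay":0,"az":-0.033,"hand":0},{"tx":-0.0004,"ty":-0.014,"tz":0,"ax":0,"ay":0,"az":-0.067,"hand":0},{"tx":-0.0008,"ty":-0.021,"tz":0,"ax":0,"ay":0,"az":-0.1,"hand":0},{"tx":-0.0015,"ty":-0.028,"tz":0,"ax":0,"ay":0,"az":-0.133,"hand":0},{"tx":-0.0023,"ty":-0.035,"tz":0,"ax":0,"ay":0,"az":-0.167,"hand":0}]'
```

```text
time: 7.92
tool_pos: [501.9, 129.1, 292.2]
tcp_rot: [179.8, -0.1, 71.0]
ft_force: [1.3, -2.1, 7.0]
finger_gap: 0.1
```

```bash
python3 -m jog '[{"tx":0,"ty":-0.007,"tz":0.001,"ax":0,"ay":0,"az":-0.033,"hand":0},{"tx":-0.0004,"ty":-0.014,"tz":0.001,"ax":0,"ay":0,"az":-0.067,"hand":0},{"tx":-0.0008,"ty":-0.021,"tz":0.001,"ax":0,"ay":0,"az":-0.1,"hand":0},{"tx":-0.0015,"ty":-0.028,"tz":0.001,"ax":0,"ay":0,"az":-0.133,"hand":0},{"tx":-0.0023,"ty":-0.035,"tz":0.001,"ax":0,"ay":0,"az":-0.167,"hand":0}]'
```

```text
time: 8.33
tool_pos: [496.9, 130.6, 292.2]
tcp_rot: [179.8, -0.1, 78.5]
ft_force: [1.7, -2.0, 8.4]
finger_gap: 0.1
```

```bash
python3 -m jog '[{"tx":0,"ty":-0.007,"tz":0,"ax":0,"ay":0,"az":-0.033,"hand":0},{"tx":-0.0004,"ty":-0.014,"tz":0,"ax":0,"ay":0,"az":-0.067,"hand":0},{"tx":-0.0008,"ty":-0.021,"tz":0,"ax":0,"ay":0,"az":-0.1,"hand":0},{"tx":-0.0015,"ty":-0.028,"tz":0,"ax":0,"ay":0,"az":-0.133,"hand":0},{"tx":-0.0023,"ty":-0.035,"tz":0,"ax":0,"ay":0,"az":-0.167,"hand":0}]'
```

```text
time: 8.75
tool_pos: [491.7, 131.4, 292.2]
tcp_rot: [179.7, -0.0, 86.0]
ft_force: [1.5, 0.0, 7.5]
finger_gap: 0.1
```

```bash
python3 -m jog '[{"tx":0,"ty":-0.007,"tz":0,"ax":0,"ay":0,"az":-0.033,"hand":0},{"tx":-0.0004,"ty":-0.014,"tz":0,"ax":0,"ay":0,"az":-0.067,"hand":0},{"tx":-0.0008,"ty":-0.021,"tz":0,"ax":0,"ay":0,"az":-0.1,"hand":0},{"tx":-0.0015,"ty":-0.028,"tz":0,"ax":0,"ay":0,"az":-0.133,"hand":0},{"tx":-0.0023,"ty":-0.035,"tz":0,"ax":0,"ay":0,"az":-0.167,"hand":0}]'
```

```text
time: 9.17
tool_pos: [486.4, 131.5, 292.2]
tcp_rot: [179.7, -0.0, 93.5]
ft_force: [1.7, 0.0, 7.4]
finger_gap: -0.0
```

```bash
python3 -m jog '[{"tx":0,"ty":0,"tz":-0.02,"ax":0,"ay":0,"az":0,"hand":0},{"tx":0,"ty":0,"tz":-0.1,"ax":0,"ay":0,"az":0,"hand":0},{"tx":0,"ty":0,"tz":-0.25,"ax":0,"ay":0,"az":0,"hand":0},{"tx":0,"ty":0,"tz":-0.45,"ax":0,"ay":0,"az":0,"hand":0},{"tx":0,"ty":0,"tz":-0.6,"ax":0,"ay":0,"az":0,"hand":0}]'; python3 -c "
from bench import *
import cv2,numpy as np
s=snapshot('wrist');np.savez('w2.npz',**s);cv2.imwrite('pics/w2.png',s['pixels'][:,:,::-1])
print(-s['R'].T@s['t'],s['R'])"
```

```text
time: 9.58
tool_pos: [485.2, 131.4, 382.6]
tcp_rot: [180.0, -0.0, 93.4]
ft_force: [1.0, 0.3, 0.3]
finger_gap: 0.0
[481.91428527 199.05789395 352.58243926] [[ 9.98250751e-01  5.91218189e-02 -2.19837781e-04]
 [ 5.70281186e-02 -9.61905190e-01  2.67369033e-01]
 [ 1.55958804e-02 -2.66913875e-01 -9.63594184e-01]]
```

```bash
python3 -m jog '[{"tx":0.2,"ty":0,"tz":0,"ax":0,"ay":0,"az":0,"hand":0},{"tx":0.45,"ty":0,"tz":0,"ax":0,"ay":0,"az":0,"hand":0},{"tx":0.7,"ty":0,"tz":0,"ax":0,"ay":0,"az":0,"hand":0},{"tx":0.9,"ty":0,"tz":0,"ax":0,"ay":0,"az":0,"hand":0},{"tx":1,"ty":0,"tz":0,"ax":0,"ay":0,"az":0,"hand":0}]'; python3 -c "
from bench import *
import cv2,numpy as np
for n in ['wrist','top','scene']:
  s=snapshot(n);np.savez(n+'3.npz',**s);cv2.imwrite('pics/%s3.png'%n,s['pixels'][:,:,::-1])"
```

```text
time: 10.05
tool_pos: [475.4, 284.1, 380.7]
tcp_rot: [-180.0, -0.1, 93.5]
ft_force: [0.6, -0.6, 0.8]
finger_gap: -0.1
```

View pics/top3.png

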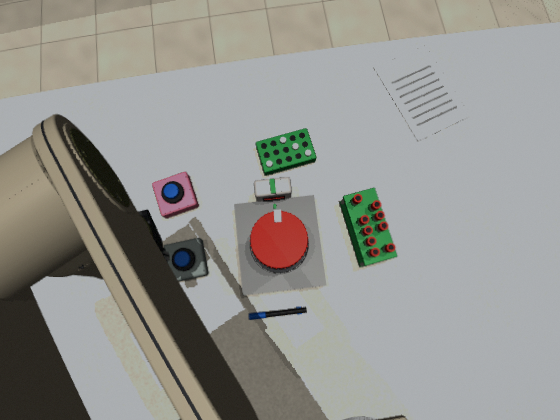

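View pics/wrist3.png

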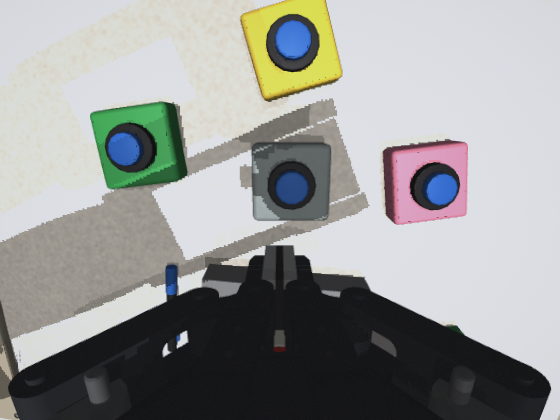

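View pics/w2.png

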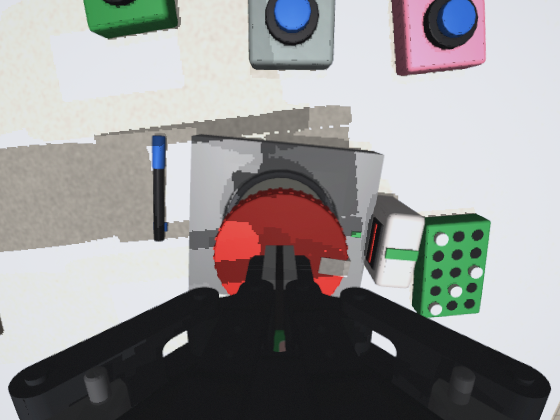

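The top view shows the strip at (277,215), nearly facing the green bar at (272,187). In the wrist view the grey pod's button is at (292,186). Next I'll measure the remaining angle.

```bash
cat > m2.py <<'E'
from h import *
import sys
for n in sys.argv[1:]:
    s=dict(np.load(n+".npz"));W=world(s);H=hsv(s);z=s["z_map"]>0
    c=np.array([488.,91.]);
    near=z&(np.hypot(W[...,0]-c[0],W[...,1]-c[1])<62)&(abs(W[...,2]-119)<5)
    P=W[near][:,:2];hull=cv2.convexHull(P.astype(np.float32)).reshape(-1,2).astype(float)
    if n[0]!='w':
        c,r=circ(hull);print(n,"lid c",c,"r",r,"z",np.median(W[near][:,2]))
    rr=np.hypot(W[...,0]-c[0],W[...,1]-c[1])
    strip=near&(H[...,1]<100)&(H[...,2]>110)&(rr<52)&(rr>25)
    nl,L,st,_=cv2.connectedComponentsWithStats(strip.astype(np.uint8));k=1+np.argmax(st[1:,4]);strip=L==k
    sp=W[strip];d=sp[:,:2].mean(0)-c;print(n,"strip",strip.sum(),sp.mean(0),np.degrees(np.arctan2(d[1],d[0])),np.hypot(*d),cv2.minAreaRect(sp[:,:2].astype(np.float32)))
    w=s["pixels"]
    gr=(H[...,0]>40)&(H[...,0]<85)&(H[...,1]>90)&z&(abs(W[...,2]-85)<8)&(rr<135)&(rr>85)
    if gr.sum(): 
        g=W[gr].mean(0);print("green",g,"dir",np.degrees(np.arctan2(g[1]-c[1],g[0]-c[0])),cv2.minAreaRect(W[gr][:,:2].astype(np.float32)))
    head=z&(abs(W[...,2]-85)<4)&(rr<150)&(rr>80)&((H[...,1]<60)|gr)
    nl,L,st,_=cv2.connectedComponentsWithStats(head.astype(np.uint8))
    k=1+np.argmax(st[1:,4]);print("head",cv2.minAreaRect(W[L==k][:,:2].astype(np.float32)),st[k,4])
    deck=z&(abs(W[...,2]-40)<4)&(rr<140)&(H[...,1]<60)
    nl,L,st,_=cv2.connectedComponentsWithStats(deck.astype(np.uint8))
    k=1+np.argmax(st[1:,4]);print("deck",cv2.minAreaRect(W[L==k][:,:2].astype(np.float32)))
E
python3 m2.py top0 top3 scene3 w2 w1
python3 - <<'E'
from h import *
for n in ["top3","scene3","w2"]:
    s=dict(np.load(n+".npz"));
    f=dict(top3=(215,295,160,280),scene3=(200,320,170,260),w2=(190,430,120,300))[n]
    im=s["pixels"][f[2]:f[3],f[0]:f[1],::-1];k=int(min(800/im.shape[1],600/im.shape[0]))
    cv2.imwrite(f"pics/{n}c.png",cv2.resize(im,None,fx=k,fy=k,interpolation=cv2.INTER_CUBIC))
E
```

```text
top0 lid c [487.51577342  92.84008361] r 54.33517195091994 z 117.97542146460606
top0 strip 85 [495.76834042  51.67386416 118.50249797] -78.66421004646453 41.98526511191259 ((495.8808898925781, 51.6142692565918), (14.186147689819336, 19.72880744934082), 12.090971946716309)
green [599.93572941  88.59133924  85.8664798 ] dir -2.164378331117995 ((599.7843627929688, 88.612548828125), (9.105896949768066, 27.899873733520508), 86.31698608398438)
head ((598.7042236328125, 89.25949096679688), (73.76048278808594, 35.13975524902344), 88.115966796875) 548
deck ((487.60980224609375, 93.05490112304688), (170.38401794433594, 190.93394470214844), 87.89169311523438)
top3 lid c [487.79688888  93.21833924] r 54.4310451936774 z 117.94097123243345
top3 strip 75 [529.28134367  89.10578808 118.68767127] -5.661504763136785 41.68780476923264 ((529.069091796875, 88.6081314086914), (13.272684097290039, 19.68767547607422), 82.12820434570312)
green [600.23183432  88.60684663  85.99478228] dir -2.348656412209028 ((599.748779296875, 88.65632629394531), (9.005027770996094, 27.801204681396484), 85.94898986816406)
hea
[... 1172 characters left out ...]
1), (9.993169784545898, 30.270204544067383), 86.99491119384766)
head ((600.2801513671875, 88.36807250976562), (73.51219940185547, 34.23003005981445), 88.35078430175781) 2564
deck ((502.7335205078125, 91.41531372070312), (171.37351989746094, 218.1947479248047), 87.95108795166016)Traceback (most recent call last):
  File "m2.py", line 12, in <module>
    nl,L,st,_=cv2.connectedComponentsWithStats(strip.astype(np.uint8));k=1+np.argmax(st[1:,4]);strip=L==k
                                                                           ~~~~~~~~~^^^^^^^^^^
    return _wrapfunc(a, 'argmax', axis=axis, out=out, **kwds)
    return bound(*args, **kwds)
ValueError: attempt to get argmax of an empty sequence
```

View pics/top3c.png

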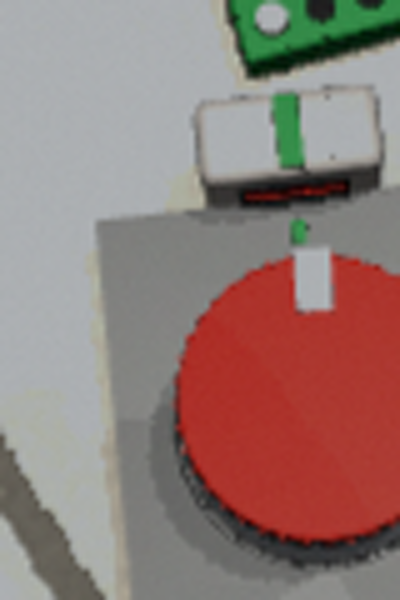

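View pics/scene3c.png

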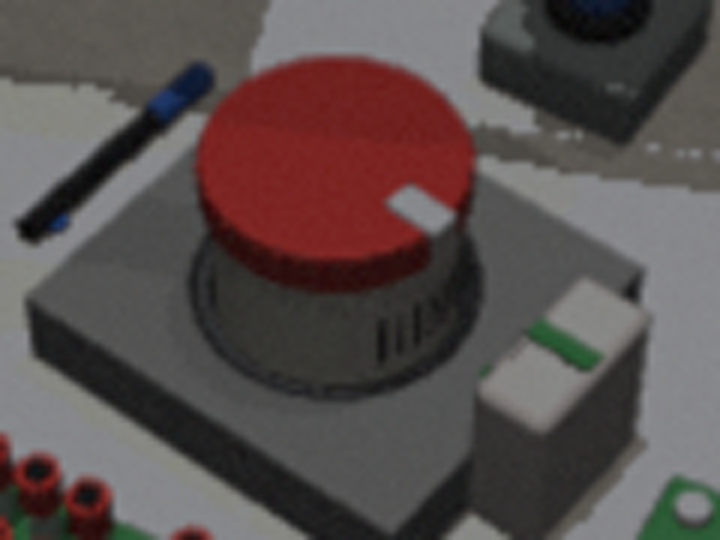

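The label is still about 3° clockwise of the window direction: top says 3.4°, scene 2.2°, wrist 2.9°. I'll go back on the lid and roll it a bit further.

```bash
python3 -m jog '[{"tx":-0.2,"ty":0,"tz":0,"ax":0,"ay":0,"az":0,"hand":0},{"tx":-0.45,"ty":0,"tz":0,"ax":0,"ay":0,"az":0,"hand":0},{"tx":-0.7,"ty":0,"tz":0,"ax":0,"ay":0,"az":0,"hand":0},{"tx":-0.9,"ty":0,"tz":0,"ax":0,"ay":0,"az":0,"hand":0},{"tx":-1,"ty":0,"tz":0,"ax":0,"ay":0,"az":0,"hand":0}]'
```

```text
time: 10.62
tool_pos: [485.2, 127.2, 380.5]
tcp_rot: [-180.0, 0.1, 93.3]
ft_force: [0.1, 0.1, -0.1]
finger_gap: -0.2
```

```bash
python3 -m jog '[{"tx":0,"ty":0,"tz":0.1,"ax":0,"ay":0,"az":0,"hand":0},{"tx":0,"ty":0,"tz":0.3,"ax":0,"ay":0,"az":0,"hand":0},{"tx":0,"ty":0,"tz":0.45,"ax":0,"ay":0,"az":0,"hand":0},{"tx":0,"ty":0,"tz":0.53,"ax":0,"ay":0,"az":0,"hand":0},{"tx":0,"ty":0,"tz":0.56,"ax":0,"ay":0,"az":0,"hand":0}]'
```

```text
time: 11.03
tool_pos: [484.3, 130.2, 294.0]
tcp_rot: [-179.8, 0.0, 93.4]
ft_force: [-0.5, -0.4, 0.4]
finger_gap: -0.4
```

```bash
python3 -m jog '[{"tx":0,"ty":0,"tz":0,"ax":0,"ay":0,"az":0,"hand":0},{"tx":0,"ty":0,"tz":0.01,"ax":0,"ay":0,"az":0,"hand":0},{"tx":0,"ty":0,"tz":0.02,"ax":0,"ay":0,"az":0,"hand":0},{"tx":0,"ty":0,"tz":0.03,"ax":0,"ay":0,"az":0,"hand":0},{"tx":0,"ty":0,"tz":0.03,"ax":0,"ay":0,"az":0,"hand":0}]'
```

```text
time: 11.45
tool_pos: [485.6, 131.5, 292.6]
tcp_rot: [179.9, -0.0, 93.5]
ft_force: [-0.9, -0.7, 0.8]
finger_gap: -0.3
```

```bash
python3 -m jog '[{"tx":0,"ty":0,"tz":0.003,"ax":0,"ay":0,"az":0,"hand":0},{"tx":0,"ty":0,"tz":0.006,"ax":0,"ay":0,"az":0,"hand":0},{"tx":0,"ty":0,"tz":0.009,"ax":0,"ay":0,"az":0,"hand":0},{"tx":0,"ty":0,"tz":0.009,"ax":0,"ay":0,"az":0,"hand":0},{"tx":0,"ty":0,"tz":0.009,"ax":0,"ay":0,"az":0,"hand":0}]'
```

```text
time: 11.87
tool_pos: [485.8, 131.6, 292.2]
tcp_rot: [179.9, -0.0, 93.5]
ft_force: [-2.7, 0.1, 8.7]
finger_gap: -0.2
```

```bash
python3 -m jog '[{"tx":0,"ty":-0.005,"tz":0,"ax":0,"ay":0,"az":-0.022,"hand":0},{"tx":0,"ty":-0.01,"tz":0,"ax":0,"ay":0,"az":-0.045,"hand":0},{"tx":0,"ty":-0.015,"tz":0,"ax":0,"ay":0,"az":-0.067,"hand":0},{"tx":-0.0006,"ty":-0.0186,"tz":0,"ax":0,"ay":0,"az":-0.089,"hand":0},{"tx":-0.0006,"ty":-0.0186,"tz":0,"ax":0,"ay":0,"az":-0.089,"hand":0}]'
```

```text
time: 12.28
tool_pos: [483.4, 131.4, 292.3]
tcp_rot: [179.8, -0.0, 97.6]
ft_force: [1.0, 0.3, 5.7]
finger_gap: -0.0
```

```bash
python3 -m jog '[{"tx":0,"ty":0,"tz":-0.02,"ax":0,"ay":0,"az":0,"hand":0},{"tx":0,"ty":0,"tz":-0.1,"ax":0,"ay":0,"az":0,"hand":0},{"tx":0,"ty":0,"tz":-0.25,"ax":0,"ay":0,"az":0,"hand":0},{"tx":0,"ty":0,"tz":-0.45,"ax":0,"ay":0,"az":0,"hand":0},{"tx":0,"ty":0,"tz":-0.6,"ax":0,"ay":0,"az":0,"hand":0}]'; python3 -c "
from bench import *
import cv2,numpy as np
s=snapshot('wrist');np.savez('w4.npz',**s)"
```

```text
time: 12.7
tool_pos: [482.4, 131.1, 383.1]
tcp_rot: [180.0, -0.0, 97.5]
ft_force: [0.6, -0.1, 0.8]
finger_gap: -0.2
```

```bash
python3 -m jog '[{"tx":0.2,"ty":0,"tz":0,"ax":0,"ay":0,"az":0,"hand":0},{"tx":0.45,"ty":0,"tz":0,"ax":0,"ay":0,"az":0,"hand":0},{"tx":0.7,"ty":0,"tz":0,"ax":0,"ay":0,"az":0,"hand":0},{"tx":0.9,"ty":0,"tz":0,"ax":0,"ay":0,"az":0,"hand":0},{"tx":1,"ty":0,"tz":0,"ax":0,"ay":0,"az":0,"hand":0}]'; python3 -c "
from bench import *
import cv2,numpy as np
for n in ['wrist','top','scene']:
  s=snapshot(n);np.savez(n+'5.npz',**s);cv2.imwrite('pics/%s5.png'%n,s['pixels'][:,:,::-1])"; python3 m2.py top5 scene5 w4
```

```text
time: 13.17
tool_pos: [462.0, 282.8, 381.2]
tcp_rot: [180.0, -0.1, 97.6]
ft_force: [0.6, 0.5, 0.4]
finger_gap: 0.0
top5 lid c [487.57001325  93.12090563] r 54.45603873665077 z 117.98472391830595
top5 strip 78 [529.5614664   90.47798671 118.20536473] -3.6014142836693765 42.07454287255362 ((529.0619506835938, 90.46827697753906), (13.27184009552002, 19.480243682861328), 81.3006362915039)
green [599.96137069  88.55594251  86.28086542] dir -2.325885543638816 ((599.9403686523438, 88.60356903076172), (9.070828437805176, 27.948015213012695), 86.26847839355469)
head ((598.8356323242188, 89.41989135742188), (72.54515075683594, 34.580196380615234), 87.72718811035156) 544
deck ((487.77532958984375, 93.1778793334961), (170.3323211669922, 191.23143005371094), 87.87334442138672)
scene5 lid c [489.77772624  89.20808902] r 54.97346896250311 z 118.26846069981944
scene5 strip 47 [530.5480124   87.42310886 118.80820876] -2.5068884454809046 40.8093419169728 ((530.1839599609375, 87.64466857910156), (15.234851837158203, 22.538415908813477), 88.18218231201172)
green [600.23966835  85.32167332  86.0437274 ] 
[... 215 characters left out ...]
2021484) 338
deck ((505.61260986328125, 88.82147979736328), (173.56129455566406, 226.7239990234375), 88.77190399169922)
w4 strip 378 [530.28882353  89.44067208 120.2728083 ] -2.111727000101536 42.317562533055664 ((530.1926879882812, 89.29464721679688), (14.730260848999023, 19.4574031829834), 84.09149932861328)
green [600.40262988  88.16115708  87.65026828] dir -1.4467557187178521 ((600.7755126953125, 87.82250213623047), (10.350236892700195, 29.877058029174805), 89.36628723144531)
head ((600.2294311523438, 88.76548767089844), (73.4872055053711, 34.645721435546875), 87.56543731689453) 2536
deck ((503.3423767089844, 91.33338165283203), (171.3617706298828, 219.46646118164062), 87.98320007324219)
```

```bash
python3 - <<'E'
from h import *
for n in ["w2","w4","top3","top5","top0"]:
    s=dict(np.load(n+".npz"));K=s["intrinsics"];D=s["D"];R=s["R"];t=s["t"]
    zt=119. if n[0]=='t' else 120.3
    # rectify onto plane z=zt, 0.25mm/px, by remap
    c=np.array([488.,91.]);g=np.arange(-70,70,.25)
    X,Y=np.meshgrid(c[0]+g,c[1]+g);P=np.stack([X,Y,np.full_like(X,zt)],-1).reshape(-1,3)
    q,_=cv2.projectPoints(P,cv2.Rodrigues(R)[0],t,K,D);q=q.reshape(*X.shape,2).astype(np.float32)
    im=cv2.remap(s["pixels"],q[...,0],q[...,1],cv2.INTER_LINEAR)
    sat=cv2.cvtColor(im,cv2.COLOR_RGB2HSV)[...,1].astype(float)
    th0=np.radians(-78.5 if n=="top0" else -4)
    best=[]
    # edges: along strip axis, profiles across, subpixel crossing of sat
    rr=np.arange(33,51,.5);w=np.arange(-14,14,.25)
    Lp,Rp=[],[]
    for r in rr:
        xs=r*np.cos(th0)-w*np.sin(th0);ys=r*np.sin(th0)+w*np.cos(th0)
        p=cv2.remap(sat.astype(np.float32),((xs+70)/.25).astype(np.float32)[None],((ys+70)/.25).astype(np.float32)[None],cv2.INTER_LINEAR)[0]
        m=p<120; lab=np.flatnonzero(m)
        if len(lab)<20: continue
        Lp.append((r,w[lab[0]]));Rp.append((r,w[lab[-1]]))
    Lp=np.array(Lp);Rp=np.array(Rp)
    if len(Lp)<8: print(n,"few");continue
    mid=np.c_[Lp[:,0],(Lp[:,1]+Rp[:,1])/2]
    f=lambda a:np.degrees(np.arctan(np.polyfit(a[:,0],a[:,1],1)[0]))+np.degrees(th0)
    print(n,"edge dirs",f(Lp),f(Rp),"mid",f(mid),"width",np.median(Rp[:,1]-Lp[:,1]),len(Lp),"midoffset",mid[:,1].mean(),"dir from c",np.degrees(th0+np.arctan(mid[:,1].mean()/mid[:,0].mean())))
E
```

```text
w2 edge dirs -5.220208222114584 -5.194410770557822 mid -5.207309557533363 width 14.5 36 midoffset 0.08680555555555555 dir from c -3.880872220245597
w4 edge dirs 0.5182311327291051 -3.100449066502206 mid -1.2884037677188043 width 14.5 36 midoffset 1.3263888888888888 dir from c -2.1803369449860996
top3 edge dirs -4.663628000013252 -5.864956565504259 mid -5.2644312678306395 width 14.75 36 midoffset 0.7013888888888888 dir from c -3.0375366914236657
top5 edge dirs -4.405561807348833 -4.339198850271343 mid -4.372380453703388 width 15.0 36 midoffset 2.1805555555555554 dir from c -1.0102224460175457
top0 edge dirs -85.90981267944885 -72.71640655861569 mid -79.32398480625719 width 15.0 36 midoffset -0.14930555555555555 dir from c -78.70489920294854
```

View pics/wrist5.png

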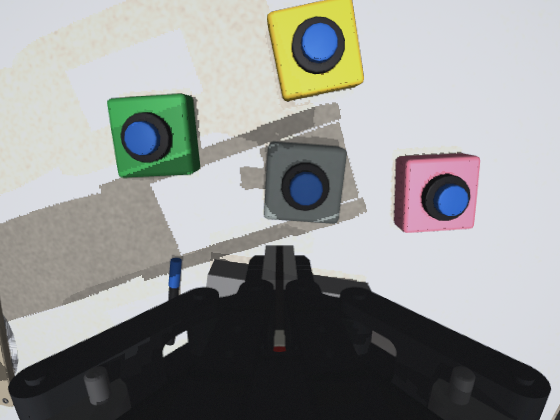

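The residual is about 1°, within measurement noise, so I'll accept it. In the wrist view the grey pod's button is at (305,187). I'll measure it for the press.

```bash
python3 - <<'E'
from h import *
from bench import *
s=dict(np.load("wrist5.npz"));W=world(s);H=hsv(s)
b=(H[...,0]>95)&(H[...,0]<130)&(H[...,1]>100)&(s["z_map"]>0)&(abs(W[...,2]-58)<8)
n,L,st,_=cv2.connectedComponentsWithStats(b.astype(np.uint8));k=L[187,305]
q=W[L==k];print(k,np.median(q,0),cv2.minEnclosingCircle(q[:,:2].astype(np.float32)))
S=sense();p=S["tool_pos"];y=np.radians(S["tcp_rot"][2]);print(p,S["tcp_rot"])
for tgt in [(486,290)]:
    d=np.array(tgt)-p[:2];print("tx",(d@[np.cos(y),np.sin(y)])/150,"ty",(d@[np.sin(y),-np.cos(y)])/150,"tz",(p[2]-173-58)/150)
E
```

```text
3 [487.04180141 292.28562771  58.56619048] ((487.6859130859375, 291.4654846191406), 15.783269882202148)
[462.5795411  280.79960707 380.87710446] [-1.79987228e+02  1.46744471e-02  9.76177733e+01]
tx 0.04009658709219096 ty 0.16288933644055945 tz 0.9991806963754516
```

```bash
python3 -m jog '[{"tx":0.04,"ty":0.17,"tz":0,"ax":0,"ay":0,"az":0,"hand":0},{"tx":0.04,"ty":0.17,"tz":0.25,"ax":0,"ay":0,"az":0,"hand":0},{"tx":0.04,"ty":0.17,"tz":0.5,"ax":0,"ay":0,"az":0,"hand":0},{"tx":0.04,"ty":0.17,"tz":0.75,"ax":0,"ay":0,"az":0,"hand":0},{"tx":0.04,"ty":0.17,"tz":0.9,"ax":0,"ay":0,"az":0,"hand":0}]'
```

```text
time: 13.73
tool_pos: [486.6, 287.1, 241.5]
tcp_rot: [-179.7, 0.1, 97.4]
ft_force: [-0.7, -0.8, -0.1]
finger_gap: 0.0
```

```bash
python3 -m jog '[{"tx":0,"ty":0,"tz":0,"ax":0,"ay":0,"az":0,"hand":0},{"tx":0,"ty":0,"tz":0,"ax":0,"ay":0,"az":0,"hand":0},{"tx":0,"ty":0,"tz":0.02,"ax":0,"ay":0,"az":0,"hand":0},{"tx":0,"ty":0,"tz":0.05,"ax":0,"ay":0,"az":0,"hand":0},{"tx":0,"ty":0,"tz":0.07,"ax":0,"ay":0,"az":0,"hand":0}]'
```

```text
time: 14.15
tool_pos: [488.6, 289.4, 237.2]
tcp_rot: [179.8, -0.1, 97.5]
ft_force: [-0.4, 0.2, -0.5]
finger_gap: 0.4
```

Tip is at about z 64, 6 mm above the button. I'll press down slowly.

```bash
python3 -m jog '[{"tx":0,"ty":0,"tz":0.015,"ax":0,"ay":0,"az":0,"hand":0},{"tx":0,"ty":0,"tz":0.03,"ax":0,"ay":0,"az":0,"hand":0},{"tx":0,"ty":0,"tz":0.045,"ax":0,"ay":0,"az":0,"hand":0},{"tx":0,"ty":0,"tz":0.06,"ax":0,"ay":0,"az":0,"hand":0},{"tx":0,"ty":0,"tz":0.06,"ax":0,"ay":0,"az":0,"hand":0}]'
```

```text
time: 14.57
tool_pos: [487.8, 289.3, 226.3]
tcp_rot: [179.9, -0.0, 97.5]
ft_force: [0.8, 1.1, 4.2]
finger_gap: -0.2
```

```bash
python3 -m jog '[{"tx":0,"ty":0,"tz":0.01,"ax":0,"ay":0,"az":0,"hand":0},{"tx":0,"ty":0,"tz":0.02,"ax":0,"ay":0,"az":0,"hand":0},{"tx":0,"ty":0,"tz":0.02,"ax":0,"ay":0,"az":0,"hand":0}]'
```

```text
time: 14.82
tool_pos: [488.0, 289.3, 225.3]
tcp_rot: [179.9, -0.0, 97.5]
ft_force: [-5.2, -3.7, 17.9]
finger_gap: -0.3
```

The force jumped to 18 N with the tip at 52.3 mm, so the button is on its stop. I'll release it and retract.

```bash
python3 -m jog '[{"tx":0,"ty":0,"tz":-0.03,"ax":0,"ay":0,"az":0,"hand":0},{"tx":0,"ty":0,"tz":-0.1,"ax":0,"ay":0,"az":0,"hand":0},{"tx":0,"ty":0,"tz":-0.3,"ax":0,"ay":0,"az":0,"hand":0},{"tx":0,"ty":0,"tz":-0.55,"ax":0,"ay":0,"az":0,"hand":0},{"tx":0,"ty":0,"tz":-0.8,"ax":0,"ay":0,"az":0,"hand":0}]'
```

```text
time: 15.23
tool_pos: [486.6, 288.8, 343.1]
tcp_rot: [-179.8, 0.1, 97.5]
ft_force: [0.6, 0.3, 0.9]
finger_gap: 0.1
```

```bash
python3 -m jog '[{"tx":0,"ty":0,"tz":-0.15,"ax":0,"ay":0,"az":0,"hand":0},{"tx":0.1,"ty":0,"tz":-0.15,"ax":0,"ay":0,"az":0,"hand":0},{"tx":0.1,"ty":0,"tz":-0.15,"ax":0,"ay":0,"az":0,"hand":0},{"tx":0.1,"ty":0,"tz":-0.15,"ax":0,"ay":0,"az":0,"hand":0},{"tx":0.1,"ty":0,"tz":-0.15,"ax":0,"ay":0,"az":0,"hand":0}]'; python3 -c "
from bench import *
import cv2,numpy as np
for n in ['wrist','top','scene']:
  s=snapshot(n);np.savez(n+'6.npz',**s);cv2.imwrite('pics/%s6.png'%n,s['pixels'][:,:,::-1])"; python3 m2.py top6 scene6
python3 - <<'E'
from h import *
s=dict(np.load("wrist6.npz"));W=world(s);H=hsv(s)
b=(H[...,0]>95)&(H[...,0]<130)&(H[...,1]>100)&(s["z_map"]>0)&(np.hypot(W[...,0]-487,W[...,1]-291)<14)
print("button z",np.median(W[b],0))
E
```

```text
time: 15.65
tool_pos: [485.1, 303.6, 364.2]
tcp_rot: [-179.9, 0.1, 97.5]
ft_force: [0.5, -0.2, 0.2]
finger_gap: -0.0
top6 lid c [487.70316729  93.20518338] r 54.53470461911647 z 117.93968282357699
top6 strip 76 [529.67806462  90.35466476 118.79332045] -3.884996021874884 42.07157547324472 ((529.044677734375, 90.44538879394531), (13.242857933044434, 19.580677032470703), 81.38568115234375)
green [600.27613658  88.4533378   86.16269986] dir -2.4170914843343256 ((600.1002197265625, 88.6007080078125), (9.073169708251953, 28.482187271118164), 86.32575988769531)
head ((598.8507690429688, 89.07362365722656), (72.38336181640625, 34.313568115234375), 88.34495544433594) 544
deck ((487.71826171875, 93.16436004638672), (170.5555877685547, 191.20220947265625), 87.92908477783203)
scene6 lid c [489.75991443  89.69642409] r 54.624584092977976 z 118.12308734841153
scene6 strip 47 [530.34923388  87.97696284 118.37756462] -2.425736733057 40.62572338657775 ((530.0794067382812, 87.83655548095703), (16.490171432495117, 21.612905502319336), 88.19368743896484)
green [600.43906439  84.9696787   86.55524639] dir -2.4454298189596293 ((600.3902587890625, 85.34707641601562), (27.94375228881836, 8.600176811218262), 1.9436895847320557)
head ((601.4268798828125, 84.14387512207031), (74.98360443115234, 33.935306549072266), 89.04181671142578) 340
deck ((496.97857666015625, 89.27782440185547), (173.73519897460938, 210.08998107910156), 88.73753356933594)
button z [486.97816067 291.31745402  58.73694268]
```

View pics/top6.png

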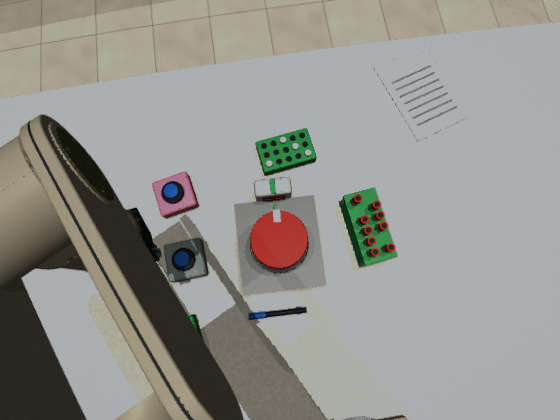

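The top picture shows the strip at (277,215) towards the head's bar at (272,187), with the bystanders where they began. The button is back up at z≈58.7 and the arm is clear.

```bash
python3 -c "
from bench import *
print(hand_in())"
```

```text
the job is handed in; nothing more can be done
None
```

I rolled the jar round with a closed fingertip until its label faced the window, then pressed the grey pod's scan button and let it go. I handed the job in at about 16 s of robot time.

- **Turning the jar:** I felt the lid's top at about 119 mm above the bench. I rolled the jar about 75° at readings of about 6 to 9 N. A look then showed it about 3° short, so I went back and rolled it about 2° more.
- **Label direction:** The last checks put the label 0 to 1.5° short of squarely facing the window. The top camera said 1.5°, the scene camera 0°, and the wrist camera, looking before the press, about 0.7°. I judged that spread to be measurement noise and made no further correction. Fits to the strip's edges were noisier and some disagreed by another degree or two.
- **Scan button:** I pressed it only after the label was in place. The force jumped to 18 N with the fingertip at 52.3 mm, so the button was on its stop. Afterwards its top measured 58.7 mm, so it is up again.
- **Bystanders:** The tube rack, marker and micro-tube rack look unmoved in the last top picture; I checked them by eye only. The arm finished clear of everything.

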